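# Photograph the tin toys for the museum catalogue

### The job

Get the tin toys photographed: throw every piece of foam packing that lies on the stage into the waste bin and stand all the toys from the mat on their wheels on the stage, noses towards the camera. Then wind the handwheel until the stage is fully home against its end stop, and only then press the shutter release plunger right down. Leave the foam in the bin, the toys on the stage and the stage at its stop, and do not disturb the spare lens or the brush jar.

Things in the scene. Friction and masses are not known exactly. Their poses are not given: they have to be found in the camera images.
- stage (a point): Centre of the upper face of the stage, a dark steel plate 180 mm (x) by 300 mm (y) with a grey felt top and a lip 5 mm wide and 8 mm high all round, so 170 by 290 mm inside. Its x points along the slide to the camera (a black camera on a post at the slide's far end, looking back at the stage), z up; the face is 108 mm above the table. 
- carriage (a joint): Travel of the stage along its slide in m: 0 nearest the handwheel, 0.090 at the end stop (a grey block with two rubber buffers, between the stage and the camera; the stage's edge meets the buffers). Starts between 0 and 0.020. Driven by the handwheel only, 20 mm a turn; the screw is practically self-locking.
- wheel (a joint): Handwheel angle in rad, 0 to 28.3 (4.5 turns, hard stop at both ends); carriage = 0.00318 x wheel. It grows as the wheel turns clockwise seen from the robot, looking along the stage's x; the stage then goes to the camera. At 0, 6.28.. the handle is on the stage's +y side of the axis, and goes up first as the angle grows. 3 to 4 N at the handle turns it; it stays where it is left.
- crank (a point): Grip point on the handwheel's black handle: 20 mm diameter, 76 mm long, level, parallel to the slide, pointing to the robot, 40 mm off the wheel's axis, free to spin on its pin (pinch it from above and lead it round). On its centre line, 58 mm before the face of the wheel, a disc of 100 mm diameter. The axis runs level along the slide's middle, 80 mm above the table, 28 mm under the stage's face.
- elephant: Tin toy: grey elephant on a three-wheeled scooter (single wheel at +x), 112 mm long, 72 mm wide, 108 mm high. Origin: centre of its underside (wheel contact); z up when standing, x to its nose. Wheels fixed. 0.11 to 0.22 kg. May be absent (None). Pinch across y by the flat-sided torso, 44 mm wide, 28 to 82 mm above the origin, x = -39 to +11 mm; best 58 mm up at x = -12 mm.
- duck: Tin toy: yellow duck on four red wheels, 129 mm long, 56 mm wide over the wheels, 95 mm high, the head at +x. Origin: centre of its underside (wheel contact); z up when standing, x to its nose. Wheels fixed. 0.11 to 0.22 kg. May be absent (None). Pinch across y by the rounded body, 50 mm wide, 18 to 60 mm above the origin; best 40 mm up at x = -5 mm.
- bus: Tin toy: red single-deck bus with a white roof, 122 mm long, 50 mm wide, 56 mm high, windscreen and lamps at +x. Origin: centre of its underside (wheel contact); z up when standing, x to its nose. Wheels fixed. 0.11 to 0.22 kg. May be absent (None). Pinch across y by the sides, 50 mm wide, 10 to 56 mm above the origin; best 36 mm up at x = 0.
- mat: Grey felt mat, 270 mm square, 4 mm thick, fixed to the table on the robot's left; the toys wait on it. Origin at the centre of its underside.
- foam1: White foam packing channel (one of up to three alike), a U-shaped block 80 mm long (x), 50 mm wide (y), 45 mm high (z), the 22 mm wide groove upwards along x; origin at the centre of its underside. About 20 g. Pinched across its 50 mm outer width. It starts on the stage and may be absent (None).
- foam2: White foam packing channel (one of up to three alike), a U-shaped block 80 mm long (x), 50 mm wide (y), 45 mm high (z), the 22 mm wide groove upwards along x; origin at the centre of its underside. About 20 g. Pinched across its 50 mm outer width. It starts on the stage and may be absent (None).
- foam3: White foam packing channel (one of up to three alike), a U-shaped block 80 mm long (x), 50 mm wide (y), 45 mm high (z), the 22 mm wide groove upwards along x; origin at the centre of its underside. About 20 g. Pinched across its 50 mm outer width. It starts on the stage and may be absent (None).
- bin: Open grey plastic waste bin, 200 mm square, 150 mm high, walls 5 mm, fixed on the robot's right. Origin at the centre of its underside, sides along its x and y.
- plunger_top (a point): Centre of the top of the shutter release plunger: black palm head 48 mm in diameter on a steel stem over a grey box 80 mm square, 45 mm high, fixed on the table to the right of the stage. Top 85 mm above the table at rest. It goes 14 mm straight down to its stop against a spring (3 N at first, 7 N at the bottom) and springs back.
- plunger (a joint): Travel of the shutter release plunger in m, 0 up, 0.014 fully down.
- spare_lens: Bystander: black camera lens standing on the table, 76 mm in diameter, 85 mm high, origin at the centre of its underside.
- brush_jar: Bystander: glass jar with brushes, 72 mm in diameter, 175 mm high with the brushes, origin at the centre of its underside.

How it is judged:
On the way, in this order (a step that is already met when the one before it is completed fails the run):
1. every piece of foam is in the bin and every toy stands on the stage, nose to the camera (x of elephant in the frame of stage between -0.05 and 0.05 m and y of elephant in the frame of stage between -0.13 and 0.13 m and z of elephant in the frame of stage between -0.008 and 0.012 m and angle between each of elephant, duck, bus's own z axis and vertical below 0.2 rad and angle between the x axis of each of elephant, duck, bus and the x axis of stage, either way round below 0.45 rad and x of crank in the frame of elephant below 0 m and x of duck in the frame of stage between -0.05 and 0.05 m and y of duck in the frame of stage between -0.13 and 0.13 m and z of duck in the frame of stage between -0.008 and 0.012 m and x of crank in the frame of duck below 0 m and x of bus in the frame of stage between -0.05 and 0.05 m and y of bus in the frame of stage between -0.13 and 0.13 m and z of bus in the frame of stage between -0.008 and 0.012 m and x of crank in the frame of bus below 0 m and x of foam1 in the frame of bin between -0.1 and 0.1 m and y of foam1 in the frame of bin between -0.1 and 0.1 m and z of foam1 in the frame of bin between -0.01 and 0.125 m and x of foam2 in the frame of bin between -0.1 and 0.1 m and y of foam2 in the frame of bin between -0.1 and 0.1 m and z of foam2 in the frame of bin between -0.01 and 0.125 m and x of foam3 in the frame of bin between -0.1 and 0.1 m and y of foam3 in the frame of bin between -0.1 and 0.1 m and z of foam3 in the frame of bin between -0.01 and 0.125 m), for 0.3 s.
2. the stage has been wound home to its stop with the toys standing on it (x of elephant in the frame of stage between -0.05 and 0.05 m and y of elephant in the frame of stage between -0.13 and 0.13 m and z of elephant in the frame of stage between -0.008 and 0.012 m and angle between each of elephant, duck, bus's own z axis and vertical below 0.2 rad and angle between the x axis of each of elephant, duck, bus and the x axis of stage, either way round below 0.45 rad and x of crank in the frame of elephant below 0 m and x of duck in the frame of stage between -0.05 and 0.05 m and y of duck in the frame of stage between -0.13 and 0.13 m and z of duck in the frame of stage between -0.008 and 0.012 m and x of crank in the frame of duck below 0 m and x of bus in the frame of stage between -0.05 and 0.05 m and y of bus in the frame of stage between -0.13 and 0.13 m and z of bus in the frame of stage between -0.008 and 0.012 m and x of crank in the frame of bus below 0 m and value of joint carriage above 0.0885 m), for 0.3 s.
3. the shutter plunger is pressed right down with the stage home and the toys standing on it (all of step 2 and value of joint plunger above 0.012 m), for 0.1 s.
At the end, for the whole second after the job is handed in: All foam lies in the bin; all toys stand on the stage (centre within 50 mm along x, 130 mm along y; tilt under 0.2 rad), nose to the camera within 0.45 rad; the stage is within 1.5 mm of its stop; the plunger was pressed and is up; all at rest and released (all of step 2 and x of foam1 in the frame of bin between -0.1 and 0.1 m and y of foam1 in the frame of bin between -0.1 and 0.1 m and z of foam1 in the frame of bin between -0.01 and 0.125 m and x of foam2 in the frame of bin between -0.1 and 0.1 m and y of foam2 in the frame of bin between -0.1 and 0.1 m and z of foam2 in the frame of bin between -0.01 and 0.125 m and x of foam3 in the frame of bin between -0.1 and 0.1 m and y of foam3 in the frame of bin between -0.1 and 0.1 m and z of foam3 in the frame of bin between -0.01 and 0.125 m and linear speed of each of elephant, duck, bus, foam1, foam2, foam3 below 0.03 m/s and value of joint plunger below 0.004 m); the robot touches nothing.
It fails at once if the spare lens or the brush jar is moved more than 40 mm or knocked over (distance of any of spare_lens, brush_jar from where it was at the start of the episode above 0.04 m or angle between any of spare_lens, brush_jar's own z axis and vertical above 0.5 rad).
Of elephant, duck, bus only 2 to 3 are there at a start; the rules pass over those that are not, and their reading is None.
Of foam1, foam2, foam3 only 2 to 3 are there at a start; the rules pass over those that are not, and their reading is None.
At some moment in a run one of foam1, foam2, foam3, duck, bus may be knocked a few centimetres aside while the robot is not near it.
Once in a run the grip may slacken for a moment while it holds something.
It also fails if it takes over 210 s, if anything falls off the work surface, if the arm or the gripper's body presses on something with over 40 N, if the wrist force passes 120 N, or if a joint passes its speed limit or range.

### The arm

A 6-joint arm with a two-finger parallel gripper is mounted at the origin on the work surface. World frame = base frame: x ahead of the robot, y to its left, z up, the work surface at z = 0. Lengths are in m, angles in rad, forces in N, time in s.
With the tool pointing down it reaches from about 0.275 to 0.85 m from the base axis. Payload 5.2 kg.
Tool frame: the origin (TCP) lies on the mounting face of the last link; the fingertips stand 173 mm ahead of it and the grasp point (between the pads) lies 155 mm ahead of it; z points along the fingers, y is the line along which they close (so a half turn about z gives the same grasp; the last joint's range is limited). The gripper opens to 85 mm and grips with 20 to 120 N. Pads are 22 mm wide; open, the fingers measure 114 mm over their backs; the gripper's body (76 mm by 85 mm) begins 54 mm behind the grasp point. The pads swing forward as they close: fully open they stand 13 mm farther back than shut.
Start: joints at [-0.203, 0.259, 1.535, -0, 1.348, -0.203], TCP at [0.55, 0, 0.405] pointing down, gripper open.
Joint ranges: [-3.14, 3.14], [-0.91, 2.08], [0.19, 2.58], [-1.22, 4.36], [0.22, 2.71], [-3.12, 3.12]. Speed limits (rad/s): [2.57, 2.57, 3.14, 3.14, 3.14, 3.14].

### API

Orientations are given as a unit quaternion [w, x, y, z].
In Python, from cell import arm, viewer, job_done, nets gives the robot as it stands. The module is installed in compiled form; this text tells all that it offers.
- The arm moves only by the tool send_rows, never from a script. Its argument "moves" is a list of rows, each a list of 5 numbers: the shift along the world's x, y, z normalised to -1 to 1, where 1 is 0.25 m, then the turn about the world's z normalised to -1 to 1, where 1 is 360 degrees, then the opening, from 0 (shut) to 1 (fully open). In form: [[tx, ty, tz, roll, fingers], ...]. A call has 1 to 8 rows; each row shifts and turns the commanded pose from where the row before left it; what a row does not reach is not made up. A row lasts 1/12 s, in which the tool goes at most 41.7 mm and 7.16 degrees, less where a joint would pass 70% of its speed; a pose out of reach is approached as far as the arm can. A call with a number of a shift or a turn outside -1 to 1 is refused whole. A call with a gripper value outside its range is refused whole. The fingers move at their own pace and stop on an object; the grip force is fixed at half the most. Time passes only in rows, so rows that do not move let the fingers close. It gives the time, the measured TCP pose, the force, the opening and the grip force at its end, in the units of the state.
- arm.get_state(): the state, without advancing time (a new reading comes with each control period).
- viewer.grab_frame(name): name is "scene" or "side" or "wrist"; returns a dict with "color" (384x512x3 uint8, red, green, blue), "vertical_fov" (degrees; the focal length in pixels is half the picture's height over the tangent of half this angle, whatever the lens; pixels are square), "cx", "cy" (the principal point, pixels), "camera_from_world" (4x4, takes a point from world to camera coordinates). Camera axes: x right, y up, looking along -z (the intrinsics and any distortion apply to the point x, -y, -z); pixel columns grow to the right and rows downward; lengths in m; the calibration is good to about 2 mm. A picture is of the moment at which its call begins. There is no depth.
- job_done(): hands the job in; it is judged then, once.
Trained networks look in a picture, given as the dict that the camera call returned (one of the last four; its "shot" number tells which), for a name from the list of things; names that differ only in an ending like _2 or _b are one class to them, and where a whole thing is asked for, a point or a joint stands for the part that bears it (a point fixed in the world has none). Each returns a list of dicts, best first, with "score" (0 to 1); they miss things now and then, are a little off and sometimes report something else, mostly with a low value. They report only what shows in the picture. A call takes as long as a camera call.
- nets.cut_out(picture, target): "pixels" (384x512 bool, what is visible of it) and "uv" ([column, row] in pixels, amid what is visible of it).
- nets.place_of(picture, target): "uv" ([column, row] in pixels: a listed point, or the origin of a listed thing).
The state is a dict: "clock": time; "joints": joint angles; "joint_velocities": joint speeds; "joint_efforts": joint torques, N m; "tool_pos": TCP position; "eef_rot": TCP orientation; "force": force on the tool from outside, world axes, zero at the start; "ft_torque": the same for the moment, N m; "gripper_width": finger opening in m; "finger_force": force on a finger pad.
Only numpy, scipy, OpenCV 4.12 (cv2) and the standard library are available. Lean on these libraries where they do the work, as an engineer would, in place of code of your own. Each camera call takes 0.05 s, during which the arm holds its last target. There are 200 camera calls.

## Working session

There is one attempt and no reset: what is moved stays moved. The work goes in short steps, Python scripts to look and compute and a tool call to move; the robot and the scene stay as the last step left them, time stands still between calls to the robot, and variables do not carry over. Pictures are saved under pics/ and viewed, at most 14 in all, crops included, and the job is handed in when it is done.

Besides the shell and the picture viewer there is one more tool, called after "Request:" by a JSON object that holds its "method" and its "body", one argument or row to a line. send_rows: Moves the arm, as the interface text tells. Scaled input: -1 to 1 covers 0.25 m each way for a shift and 360 degrees each way for a turn. Its arguments: {"type":"object","properties":{"moves":{"type":"array","items":{"type":"array","items":{"type":"number"}}}},"required":["moves"]}

```bash
mkdir -p pics
cat > h.py <<'E'
import numpy as np, cv2
from cell import arm, viewer, job_done, nets
def grab(n):
    return viewer.grab_frame(n)
def K(p):
    f=p["color"].shape[0]/2/np.tan(np.radians(p["vertical_fov"])/2); return f,p["cx"],p["cy"]
def ray(p,uv):
    f,cx,cy=K(p); T=np.array(p["camera_from_world"]); R=T[:3,:3]
    d=R.T@np.array([(uv[0]-cx)/f,-(uv[1]-cy)/f,-1.]); return -R.T@T[:3,3],d
def at_z(p,uv,z):
    o,d=ray(p,uv); return o+d*(z-o[2])/d[2]
def proj(p,X):
    f,cx,cy=K(p);T=np.array(p["camera_from_world"]);c=T[:3,:3]@np.asarray(X,float)+T[:3,3]
    return np.array([cx+f*c[0]/-c[2],cy+f*c[1]/c[2]])
def tri(obs):
    A=np.zeros((3,3));b=np.zeros(3)
    for p,uv in obs:
        o,d=ray(p,uv);d=d/np.linalg.norm(d);M=np.eye(3)-np.outer(d,d);A+=M;b+=M@o
    return np.linalg.solve(A,b)
def save(p,n): cv2.imwrite(f"pics/{n}.png",p["color"][...,::-1])
E
python3 - <<'E'
from h import *
np.set_printoptions(precision=3,suppress=True)
s=arm.get_state();print(s)
a=grab("scene");b=grab("side");w=grab("wrist")
im=np.hstack([a["color"],b["color"]]); 
for n,p in(("a",a),("b",b),("w",w)): save(p,n); print(n,[k for k in p if k not in("color",)],p["vertical_fov"],p["cx"],p["cy"]); print(-np.array(p["camera_from_world"])[:3,:3].T@np.array(p["camera_from_world"])[:3,3])
for t in ["stage","crank","elephant","duck","bus","mat","foam1","bin","plunger_top","spare_lens","brush_jar"]:
    for n,p in(("a",a),("b",b)):
        r=nets.place_of(p,t); print(t,n,[(np.round(x["uv"],1).tolist(),round(x["score"],2)) for x in r[:4]])
E
```

```text
{'clock': 0.0, 'joints': array([-0.203,  0.259,  1.536,  0.   ,  1.348, -0.203]), 'joint_velocities': array([-0.001, -0.001,  0.001, -0.002,  0.   , -0.001]), 'joint_efforts': array([  0.   , -44.603, -29.057,  -0.   ,   0.012,  -0.   ]), 'tool_pos': array([0.55 , 0.   , 0.404]), 'eef_rot': array([-0.001,  0.707,  0.707, -0.   ]), 'force': array([-0.207,  0.145,  1.079]), 'ft_torque': array([-0.022, -0.026,  0.021]), 'finger_force': 0.0, 'gripper_width': 0.08503615733456661}
a ['vertical_fov', 'cx', 'cy', 'camera_from_world', 'shot'] 44.66220630692669 254.70139748825127 190.7241229102371
[1.276 0.953 0.872]
b ['vertical_fov', 'cx', 'cy', 'camera_from_world', 'shot'] 44.889407396174974 250.7639341043807 193.9335371890885
[-0.13  -0.71   1.282]
w ['vertical_fov', 'cx', 'cy', 'camera_from_world', 'shot'] 58.353708516093306 256.7130260423196 192.5902080399634
[0.55  0.066 0.374]
stage a [([277.5, 293.6], 0.18)]
stage b [([267.3, 173.0], 0.76), ([337.5, 205.2], 0.56), ([288.7, 187.8], 0.33)]
crank a [([285.2, 193.4], 0.56)]
crank b [([223.3, 224.6], 0.42)]
elephant a [([318.5, 259.4], 0.61), ([278.4, 293.7], 0.19)]
elephant b [([191.9, 170.4], 0.95)]
duck a [([274.3, 294.6], 0.38)]
duck b []
bus a [([346.3, 244.4], 0.73), ([162.2, 207.4], 0.34)]
bus b [([167.9, 189.6], 0.58)]
mat a [([350.2, 263.6], 0.87), ([242.8, 215.5], 0.55)]
mat b [([172.5, 173.3], 0.78)]
foam1 a [([246.6, 214.4], 0.93), ([212.9, 181.8], 0.85)]
foam1 b [([289.1, 189.4], 0.71), ([248.3, 160.6], 0.68)]
bin a [([228.9, 157.6], 0.7)]
bin b [([300.2, 303.5], 0.58)]
plunger_top a [([190.7, 173.2], 0.38)]
plunger_top b [([319.8, 216.7], 0.66)]
spare_lens a [([160.6, 207.5], 0.68), ([316.2, 263.0], 0.53)]
spare_lens b [([340.7, 207.9], 0.91), ([170.2, 170.5], 0.22)]
brush_jar a [([275.7, 293.7], 0.79), ([227.3, 194.7], 0.46)]
brush_jar b [([222.3, 143.6], 0.92)]
```

View pics/a.png

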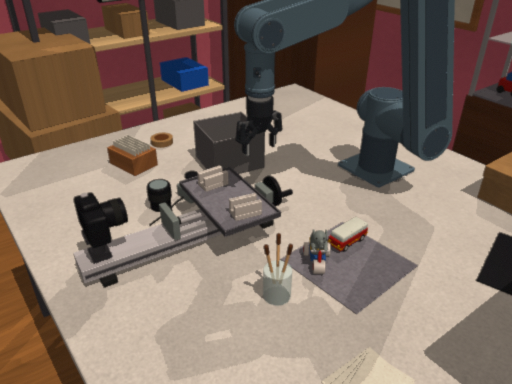

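View pics/b.png

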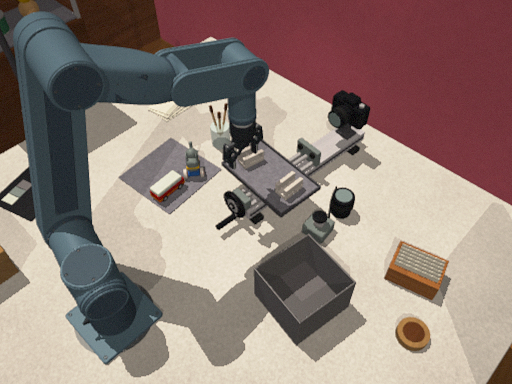

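```bash
cat >> h.py <<'E'
np.set_printoptions(precision=3,suppress=True)
def uv(p,t,i=0): return nets.place_of(p,t)[i]["uv"]
E
python3 - <<'E'
from h import *
a=grab("scene");b=grab("side")
A={"crank":[285.2,193.4],"elephant":[318.5,259.4],"bus":[346.3,244.4],"mat":[350.2,263.6],"f1":[246.6,214.4],"f2":[212.9,181.8],"bin":[228.9,157.6],"pl":[190.7,173.2],"lens":[160.6,207.5],"jar":[275.7,293.7]}
B={"crank":[223.3,224.6],"elephant":[191.9,170.4],"bus":[167.9,189.6],"mat":[172.5,173.3],"f1":[248.3,160.6],"f2":[289.1,189.4],"bin":[300.2,303.5],"pl":[319.8,216.7],"lens":[340.7,207.9],"jar":[222.3,143.6]}
for k in A: print(k,tri([(a,A[k]),(b,B[k])]))
print("stage b at .108",at_z(b,[267.3,173],.108))
E
```

```text
crank [ 0.431 -0.016  0.038]
elephant [0.538 0.263 0.006]
bus [0.42  0.259 0.   ]
mat [ 0.478  0.317 -0.003]
f1 [0.653 0.08  0.103]
f2 [ 0.644 -0.113  0.113]
bin [ 0.408 -0.373  0.006]
pl [ 0.648 -0.244  0.082]
lens [ 0.775 -0.238  0.001]
jar [ 0.715  0.289 -0.   ]
stage b at .108 [ 0.652 -0.01   0.108]
```

The scene shows two foams on the stage (scene ≈ (213,180), (246,207)), and the elephant (318,250) and bus (348,235) on the mat. There is no duck. The lens is at (158,193) and the jar at (277,285). Next I go up for wrist views.

Request:
{"method": "send_rows", "body": {
  "moves": [
    [0,-0.1,0.1,0,1],
    [0,-0.1,0.1,0,1],
    [0.1,-0.06,0.1,0,1],
    [0.1,0,0.1,0,1],
    [0,0,0,0,1],
    [0,0,0,0,1]
  ]
}}

```text
clock: 1.85
tool_pos: [0.6009, -0.0654, 0.5056]
eef_rot: [0.001, 0.707, 0.707, 0.001]
force: [-0.3, 0.3, -0.4]
gripper_width: 0.0857
finger_force: 0.0
```

```bash
cat >> h.py <<'E'
def rect(p,n,x0,x1,y0,y1,z,s=1000.):
    # top view at height z: columns = -y (robot's right is image right), rows = -x (ahead is up)
    c=np.array([[x1,y1],[x1,y0],[x0,y0],[x0,y1]]);src=np.float32([proj(p,[*q,z]) for q in c])
    W,H=int((y1-y0)*s),int((x1-x0)*s)
    M=cv2.getPerspectiveTransform(src,np.float32([[0,0],[W,0],[W,H],[0,H]]))
    im=cv2.warpPerspective(p["color"],M,(W,H));
    if n: cv2.imwrite(f"pics/{n}.png",im[...,::-1])
    return im
def masks(p,t,z,k=4):
    out=[]
    for m in nets.cut_out(p,t)[:k]:
        c,_=cv2.findContours(m["pixels"].astype(np.uint8),0,2);c=max(c,key=cv2.contourArea)[:,0]
        P=np.float32([at_z(p,q,z)[:2]*1000 for q in c]);r=cv2.minAreaRect(P);print(t,round(m["score"],2),"c",np.round(r[0],0),"size",np.round(r[1],0),"ang",round(r[2],1))
E
python3 - <<'E'
from h import *
print(arm.get_state()["tool_pos"])
w=grab("wrist");save(w,"w1")
masks(w,"foam1",.153);masks(w,"stage",.108)
for t in["foam1","stage","crank","plunger_top"]:print(t,[(np.round(at_z(w,x["uv"],{"foam1":.108,"stage":.108,"crank":.08,"plunger_top":.085}[t]),3),round(x["score"],2)) for x in nets.place_of(w,t)])
rect(w,"w1r",.4,.9,-.3,.3,.108)
E
```

```text
[ 0.601 -0.065  0.506]
foam1 0.74 c [ 644. -104.] size [59. 81.] ang 87.4
foam1 0.58 c [652.  59.] size [85. 43.] ang 0.0
stage 0.71 c [650. -37.] size [276. 184.] ang 84.8
foam1 [(array([0.655, 0.073, 0.108]), 0.98), (array([ 0.646, -0.106,  0.108]), 0.76)]
stage [(array([ 0.65 , -0.02 ,  0.108]), 0.66)]
crank [(array([ 0.441, -0.011,  0.08 ]), 0.89), (array([ 0.744, -0.202,  0.08 ]), 0.17)]
plunger_top [(array([ 0.646, -0.241,  0.085]), 0.75)]
```

View pics/w1r.png

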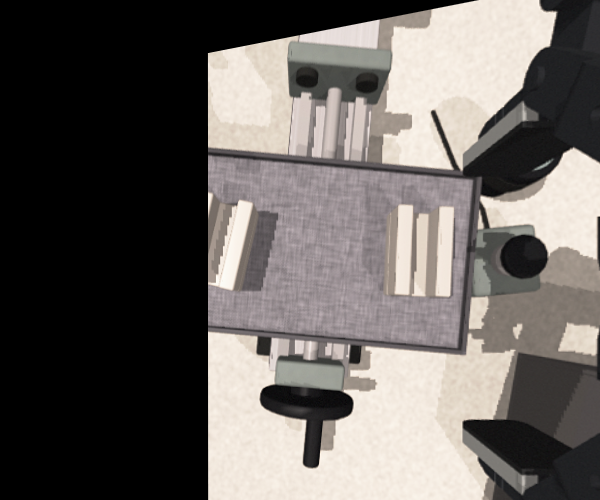

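Request:
{"method": "send_rows", "body": {
  "moves": [
    [0.022,-0.021,-0.06,0.0186,1],
    [0.022,-0.021,-0.06,0.0186,1],
    [0.022,-0.021,-0.06,0.0186,1],
    [0.022,-0.021,-0.06,0.0186,1],
    [0.022,-0.021,-0.06,0.0186,1],
    [0.022,-0.021,-0.06,0.0186,1],
    [0.022,-0.021,-0.06,0.0186,1],
    [0.022,-0.021,-0.06,0.0186,1]
  ]
}}

```text
clock: 2.87
tool_pos: [0.6439, -0.107, 0.3837]
eef_rot: [-0.0, 0.31, 0.951, -0.0]
force: [-0.0, -0.4, 0.1]
gripper_width: 0.085
finger_force: 0.0
```

Request:
{"method": "send_rows", "body": {
  "moves": [
    [0,0,-0.06,0.0186,1],
    [0,0,-0.06,0.0186,1],
    [0,0,0,0.0186,1],
    [0,0,0,0.0186,1],
    [0,0,0,0.0186,1],
    [0,0,0,0,1],
    [0,0,0,0,1]
  ]
}}

```text
clock: 3.45
tool_pos: [0.6438, -0.1068, 0.3546]
eef_rot: [-0.0, 0.027, 1.0, 0.0]
force: [0.2, -0.7, 0.0]
gripper_width: 0.0852
finger_force: 0.0
```

Run:
```python
from h import *
s=arm.get_state();print(s["tool_pos"],s["joints"])
w=grab("wrist");save(w,"w2")
masks(w,"foam1",.153)
for t in["foam1","crank"]:print(t,[(np.round(at_z(w,x["uv"],{"foam1":.108,"crank":.08}[t]),3),round(x["score"],2)) for x in nets.place_of(w,t)])
```

```text
[ 0.644 -0.107  0.355] [-0.335  0.475  1.34  -0.     1.327 -1.851]
foam1 0.97 c [650.  19.] size [61. 17.] ang 7.9
foam1 0.74 c [ 641. -109.] size [50. 85.] ang 87.5
foam1 [(array([ 0.643, -0.107,  0.108]), 0.82)]
crank []
```

View pics/w2.png

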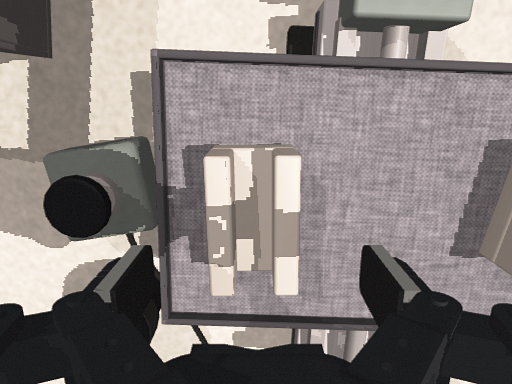

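The wrist view shows the right foam centred between the fingers at about column 252, aligned. Its centre is (0.643,-0.108), so I descend and grip.

Request:
{"method": "send_rows", "body": {
  "moves": [
    [0,-0.004,-0.13,0,1],
    [0,0,-0.13,0,1],
    [0,0,0,0,0],
    [0,0,0,0,0],
    [0,0,0,0,0],
    [0,0,0,0,0],
    [0,0,0,0,0],
    [0,0,0,0,0]
  ]
}}

```text
clock: 4.32
tool_pos: [0.6445, -0.1081, 0.2916]
eef_rot: [0.002, 0.026, 1.0, -0.0]
force: [1.6, -0.6, 6.2]
gripper_width: 0.0492
finger_force: 63.0
```

Request:
{"method": "send_rows", "body": {
  "moves": [
    [0,0,0.12,0,0],
    [0,0,0.16,0,0],
    [0,0,0.16,0,0],
    [0,0,0.12,0,0],
    [-0.08,-0.1,0,0,0],
    [-0.1,-0.12,0,0,0]
  ]
}}

```text
clock: 4.82
tool_pos: [0.5999, -0.1617, 0.4337]
eef_rot: [0.004, 0.024, 1.0, -0.001]
force: [0.5, -0.1, -0.6]
gripper_width: 0.0491
finger_force: 62.1
```

Request:
{"method": "send_rows", "body": {
  "moves": [
    [-0.109,-0.12,0,0,0],
    [-0.109,-0.12,0,0,0],
    [-0.109,-0.12,0,0,0],
    [-0.109,-0.12,0,0,0],
    [-0.109,-0.12,0,0,0],
    [-0.109,-0.12,0,0,0],
    [-0.109,-0.1,0,0,0],
    [0,0,0,0,0]
  ]
}}

```text
clock: 5.48
tool_pos: [0.4041, -0.3722, 0.4305]
eef_rot: [-0.001, 0.029, 1.0, -0.002]
force: [1.1, -0.2, 0.6]
gripper_width: 0.0492
finger_force: 62.1
```

Run:
```python
from h import *
s=arm.get_state();print(s["tool_pos"],s["gripper_width"])
b=grab("side");save(b,"b2")
masks(b,"foam1",.153);masks(b,"bin",.15)
```

```text
[ 0.404 -0.372  0.431] 0.049216178773724986
foam1 0.76 c [ 451. -331.] size [73. 79.] ang 85.5
bin 0.66 c [ 696. -290.] size [127.  59.] ang 15.9
bin 0.63 c [ 393. -375.] size [243. 247.] ang 80.6
bin 0.19 c [440. -60.] size [146.  75.] ang 34.4
```

View pics/b2.png

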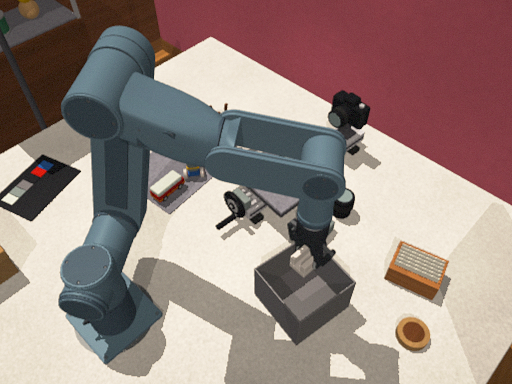

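The foam in the gripper hangs over the bin (side ≈ (300,262)), so I lower and release.

Request:
{"method": "send_rows", "body": {
  "moves": [
    [0,0,-0.15,0,0],
    [0,0,-0.15,0,0],
    [0,0,-0.15,0,0],
    [0,0,-0.12,0,0],
    [0,0,0,0,1],
    [0,0,0,0,1],
    [0,0,0,0,1],
    [0,0,0,0,1]
  ]
}}

```text
clock: 6.3
tool_pos: [0.4095, -0.3684, 0.2899]
eef_rot: [0.002, 0.025, 1.0, -0.002]
force: [-0.5, -0.1, 0.3]
gripper_width: 0.085
finger_force: 0.0
```

Request:
{"method": "send_rows", "body": {
  "moves": [
    [0,0,0.16,0,1],
    [0,0,0.16,0,1],
    [0,0,0.16,0,1],
    [0,0,0.08,0,1],
    [0.1,0.13,0,0,1],
    [0.1,0.13,0,0,1],
    [0.1,0.13,0,0,1],
    [0.1,0.13,0,0,1]
  ]
}}

```text
clock: 6.97
tool_pos: [0.5089, -0.2366, 0.4304]
eef_rot: [0.002, 0.026, 1.0, -0.001]
force: [0.7, -0.9, 0.9]
gripper_width: 0.0856
finger_force: 0.0
```

Request:
{"method": "send_rows", "body": {
  "moves": [
    [0.1,0.13,0,0,1],
    [0.1,0.13,0,0,1],
    [0.1,0.13,0,0,1],
    [0.1,0.13,0,0,1],
    [0.1,0.13,0,0,1],
    [0.08,0.13,0,0,1],
    [0,0.15,0,-0.018,1],
    [0,0.15,0,0,1]
  ]
}}

```text
clock: 7.63
tool_pos: [0.654, 0.0339, 0.4294]
eef_rot: [0.002, 0.085, 0.996, -0.0]
force: [0.6, 0.2, 0.2]
gripper_width: 0.0852
finger_force: 0.0
```

Run:
```python
from h import *
s=arm.get_state();print(s["tool_pos"])
w=grab("wrist");save(w,"w3");b=grab("side")
masks(w,"foam1",.153);masks(b,"foam1",.05)
print([(np.round(at_z(w,x["uv"],.108),3),round(x["score"],2)) for x in nets.place_of(w,"foam1")])
```

```text
[0.654 0.034 0.429]
foam1 0.86 c [652.  73.] size [52. 82.] ang 77.1
foam1 0.97 c [ 399. -356.] size [90. 60.] ang 0.3
foam1 0.76 c [709. 133.] size [ 88. 103.] ang 78.9
[(array([0.653, 0.075, 0.108]), 0.77)]
```

View pics/w3.png

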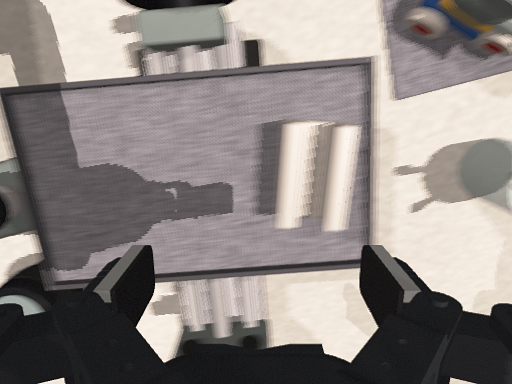

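Foam is at (0.652,0.074), yaw about -13°. The first foam is in the bin.

Request:
{"method": "send_rows", "body": {
  "moves": [
    [0,0.15,0,-0.008,1],
    [-0.008,0.01,-0.14,0,1],
    [0,0,-0.14,0,1],
    [0,0,-0.14,0,1],
    [0,0,-0.136,0,1],
    [0,0,0,0,1],
    [0,0,0,0,0],
    [0,0,0,0,0]
  ]
}}

```text
clock: 8.55
tool_pos: [0.6523, 0.0708, 0.2908]
eef_rot: [0.002, 0.108, 0.994, 0.0]
force: [-0.7, -0.7, 0.9]
gripper_width: 0.064
finger_force: 0.0
```

Request:
{"method": "send_rows", "body": {
  "moves": [
    [0,0,0,0,0],
    [0,0,0,0,0],
    [0,0,0,0,0],
    [0,0,0.12,0,0],
    [0,0,0.16,0,0],
    [0,0,0.16,0,0],
    [0,0,0.12,0,0],
    [0,0,0,0,0]
  ]
}}

```text
clock: 9.22
tool_pos: [0.652, 0.0721, 0.4388]
eef_rot: [0.008, 0.107, 0.994, 0.0]
force: [1.1, 0.2, 2.3]
gripper_width: 0.0491
finger_force: 62.1
```

Request:
{"method": "send_rows", "body": {
  "moves": [
    [-0.076,-0.136,0,0,0],
    [-0.076,-0.136,0,0,0],
    [-0.076,-0.136,0,0,0],
    [-0.076,-0.136,0,0,0],
    [-0.076,-0.136,0,0,0],
    [-0.076,-0.136,0,0,0],
    [-0.076,-0.136,0,0,0],
    [-0.076,-0.136,0,0,0]
  ]
}}

```text
clock: 9.88
tool_pos: [0.498, -0.2012, 0.4297]
eef_rot: [0.001, 0.107, 0.994, -0.001]
force: [0.1, -1.1, 1.7]
gripper_width: 0.0492
finger_force: 62.2
```

Request:
{"method": "send_rows", "body": {
  "moves": [
    [-0.076,-0.136,0,0,0],
    [-0.076,-0.136,0,0,0],
    [-0.076,-0.136,0,0,0],
    [-0.076,-0.136,0,0,0],
    [-0.076,-0.136,0,0,0],
    [0,0,0,0,0],
    [0,0,0,0,0]
  ]
}}

```text
clock: 10.47
tool_pos: [0.4029, -0.3718, 0.4291]
eef_rot: [0.001, 0.109, 0.994, -0.001]
force: [-0.1, 0.8, 0.5]
gripper_width: 0.0491
finger_force: 62.3
```

Request:
{"method": "send_rows", "body": {
  "moves": [
    [0,0,-0.14,0,0],
    [0,0,-0.14,0,0],
    [0,0,-0.1,0,0],
    [0,0,0,0,0],
    [0,0,0,0,1],
    [0,0,0,0,1],
    [0,0,0,0,1],
    [0,0,0,0,1]
  ]
}}

```text
clock: 11.13
tool_pos: [0.4049, -0.3703, 0.3355]
eef_rot: [0.001, 0.107, 0.994, -0.002]
force: [-0.6, 0.1, 0.2]
gripper_width: 0.0852
finger_force: 0.0
```

Request:
{"method": "send_rows", "body": {
  "moves": [
    [0,0,0.16,0,1],
    [0,0,0.16,0,1],
    [0,0,0.16,0,1],
    [0,0.16,0,0,1],
    [0,0.16,0,0,1],
    [0,0.16,0,0,1],
    [0,0.16,0,0,1],
    [0,0.16,0,0,1]
  ]
}}

```text
clock: 11.8
tool_pos: [0.4037, -0.1682, 0.4547]
eef_rot: [0.001, 0.108, 0.994, -0.001]
force: [1.2, 0.8, 0.6]
gripper_width: 0.0855
finger_force: 0.0
```

Request:
{"method": "send_rows", "body": {
  "moves": [
    [0,0.16,0,0,1],
    [0,0.16,0,0,1],
    [0,0.16,0,0,1],
    [0,0.16,0,0,1],
    [0,0.16,0,0,1],
    [0,0.16,0,0,1],
    [0,0.16,0,0,1],
    [0,0.16,0,0,1]
  ]
}}

```text
clock: 12.47
tool_pos: [0.4036, 0.152, 0.4549]
eef_rot: [0.002, 0.107, 0.994, 0.0]
force: [1.4, -0.7, -0.2]
gripper_width: 0.085
finger_force: 0.0
```

Request:
{"method": "send_rows", "body": {
  "moves": [
    [0.1,0.13,0,0,1],
    [0.1,0.13,0,0,1],
    [0,0.14,0,0,1],
    [0,0,0,0,1],
    [0,0,0,0,1]
  ]
}}

```text
clock: 12.88
tool_pos: [0.454, 0.2517, 0.4539]
eef_rot: [0.0, 0.105, 0.994, 0.0]
force: [-0.6, 0.1, 0.6]
gripper_width: 0.0852
finger_force: 0.0
```

```bash
cat > toys.py <<'E'
from h import *
import sys
s=arm.get_state();print(s["tool_pos"])
w=grab("wrist");a=grab("scene");b=grab("side");n=sys.argv[1]
im=np.hstack([cv2.resize(w["color"],(400,300)),cv2.resize(a["color"],(400,300))]);r=rect(w,None,.35,.65,.1,.5,.03,1000.);im=np.vstack([im,np.hstack([r,cv2.resize(b["color"],(400,300))])])
cv2.imwrite(f"pics/{n}.png",im[...,::-1])
masks(w,"bus",.056);masks(w,"elephant",.06);masks(w,"foam1",.108,2);masks(b,"foam1",.05,3)
for t in("bus","elephant"):
    for p in(w,a,b):print(t,[(np.round(at_z(p,x["uv"],.004),3),round(x["score"],2)) for x in nets.place_of(p,t)])
E
python3 toys.py t1
```

```text
[0.454 0.252 0.454]
bus 0.65 c [413. 251.] size [117.  50.] ang 3.9
bus 0.58 c [444.  -7.] size [24. 79.] ang 83.8
elephant 0.82 c [546. 264.] size [130.  74.] ang 37.0
foam1 0.9 c [ 399. -356.] size [85. 61.] ang 0.2
foam1 0.66 c [ 395. -410.] size [39. 86.] ang 89.1
bus [(array([0.415, 0.252, 0.004]), 0.84)]
bus [(array([0.423, 0.255, 0.004]), 0.64)]
bus [(array([0.428, 0.253, 0.004]), 0.59)]
elephant [(array([0.544, 0.259, 0.004]), 0.92), (array([0.473, 0.318, 0.004]), 0.43)]
elephant [(array([0.54 , 0.25 , 0.004]), 0.81)]
elephant [(array([0.527, 0.247, 0.004]), 0.66)]
```

View pics/t1.png

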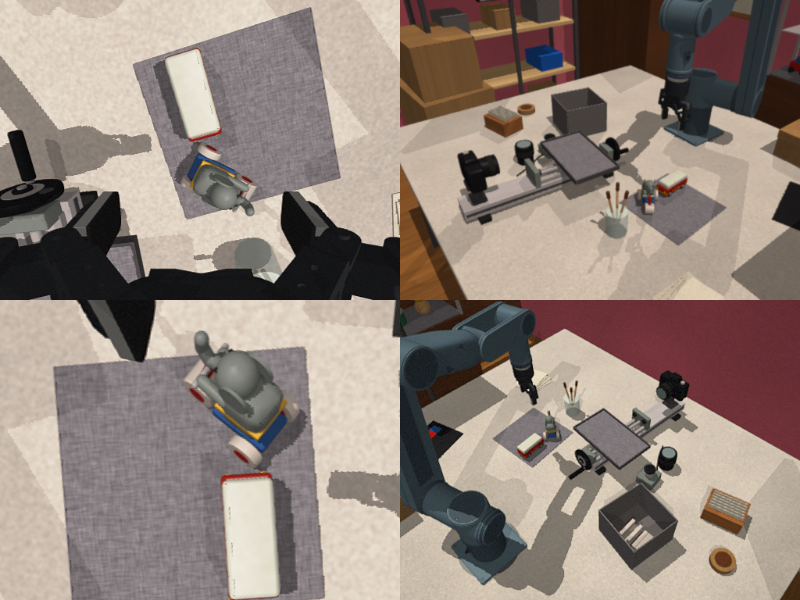

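Both foams are in the bin (side lower right (630,525)). The toys' noses need a zoom.

Run:
```python
from h import *
w=grab("wrist");a=grab("scene");b=grab("side")
r=rect(w,None,.33,.61,.16,.36,.05,2000.)  # 400x560
def crop(p,X,h=42):
    u,v=proj(p,X).astype(int);return cv2.resize(p["color"][v-h:v+h-0,u-h:u+h],(280,280),interpolation=cv2.INTER_CUBIC)
z=np.vstack([crop(a,[.47,.255,.04]),crop(b,[.47,.255,.04])])
cv2.imwrite("pics/z1.png",np.hstack([r,z])[...,::-1])
```

```text
Traceback (most recent call last):
ValueError: all the input array dimensions except for the concatenation axis must match exactly, but along dimension 0, the array at index 0 has size 559 and the array at index 1 has size 560
```

Run:
```python
from h import *
w=grab("wrist");a=grab("scene");b=grab("side")
r=cv2.resize(rect(w,None,.33,.61,.16,.36,.05,2000.),(400,560))
def crop(p,X,h=42):
    u,v=proj(p,X).astype(int);return cv2.resize(p["color"][v-h:v+h-0,u-h:u+h],(280,280),interpolation=cv2.INTER_CUBIC)
z=np.vstack([crop(a,[.47,.255,.04]),crop(b,[.47,.255,.04])])
cv2.imwrite("pics/z1.png",np.hstack([r,z])[...,::-1])
```

```text
(no output)
```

View pics/z1.png

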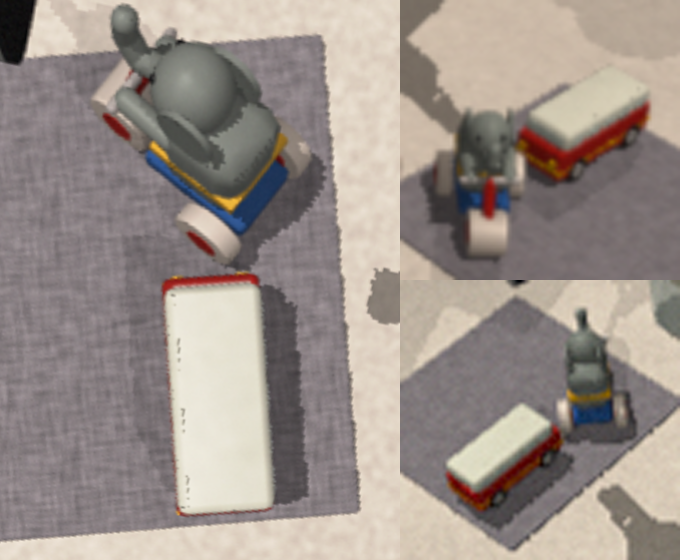

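The elephant's nose points upper left in the top view, yaw about 50°. The bus's red-strip end with lamps (top, +x) is probably its nose, to be checked. I take the elephant first.

Request:
{"method": "send_rows", "body": {
  "moves": [
    [0.04,0,-0.05,0.0191,1],
    [0.04,0,-0.05,0.0191,1],
    [0.04,0,-0.05,0.0191,1],
    [0.04,0,-0.05,0.0191,1],
    [0.04,0,-0.05,0.0191,1],
    [0.04,0,-0.05,0.0191,1],
    [0.04,0,-0.04,0.0191,1],
    [0.04,0,-0.04,0.0191,1]
  ]
}}

```text
clock: 14.5
tool_pos: [0.5347, 0.2501, 0.3573]
eef_rot: [-0.0, -0.367, 0.93, 0.0]
force: [-1.0, 0.2, 0.7]
gripper_width: 0.0855
finger_force: 0.0
```

Request:
{"method": "send_rows", "body": {
  "moves": [
    [0,0,0,0.0191,1],
    [0,0,0,0,1],
    [0,0,0,0,1]
  ]
}}

```text
clock: 14.75
tool_pos: [0.5343, 0.2501, 0.358]
eef_rot: [-0.0, -0.418, 0.909, 0.0]
force: [-0.5, -0.4, -0.1]
gripper_width: 0.0854
finger_force: 0.0
```

Run:
```python
from h import *
s=arm.get_state();print(s["tool_pos"],s["joints"])
w=grab("wrist");save(w,"e1");a=grab("scene")
masks(w,"elephant",.06);masks(w,"bus",.056)
o=[(p,uv(p,"elephant")) for p in(w,a)]
for p,u in o:print(u,at_z(p,u,.004))
print(tri(o),proj(w,[.54,.255,.004]),proj(w,[*s["tool_pos"][:2],.06]))
```

```text
[0.534 0.25  0.358] [ 0.249  0.363  1.505  0.     1.274 -2.184]
elephant 0.88 c [550. 268.] size [127.  67.] ang 51.2
bus 0.56 c [427. 266.] size [ 56. 123.] ang 85.7
bus 0.2 c [553. 269.] size [129.  68.] ang 49.4
[256.1, 188.6] [0.546 0.263 0.004]
[313.2, 258.8] [0.547 0.251 0.004]
[0.549 0.258 0.01 ] [255.926 178.469] [257.153 184.992]
```

View pics/e1.png

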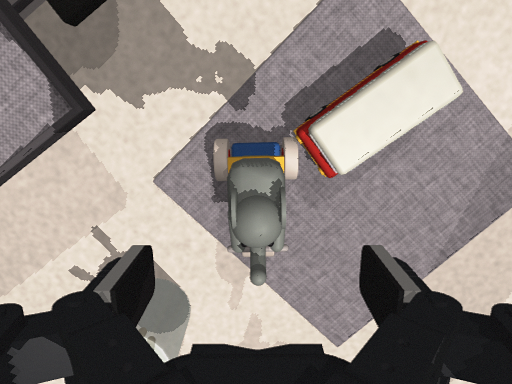

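Elephant is centred (col 257), heading aligned at 49.5°. The bus nose is the red sloped end with lamps (325,160). The fingers stay narrower to clear the bus corner.

Request:
{"method": "send_rows", "body": {
  "moves": [
    [0.01,0.004,-0.1,0,0.7],
    [0,0,-0.1,0,0.7],
    [0,0,-0.1,0,0.7],
    [0,0,-0.1,0,0.7],
    [0,0,-0.1,0,0.7],
    [0,0,-0.048,0,0.7],
    [0,0,0,0,0.7]
  ]
}}

```text
clock: 15.63
tool_pos: [0.5354, 0.2507, 0.2181]
eef_rot: [-0.003, -0.419, 0.908, 0.001]
force: [-0.4, 1.0, -0.8]
gripper_width: 0.0597
finger_force: 0.0
```

Request:
{"method": "send_rows", "body": {
  "moves": [
    [0,0,0,0,0],
    [0,0,0,0,0],
    [0,0,0,0,0],
    [0,0,0,0,0],
    [0,0,0,0,0],
    [0,0,0,0,0]
  ]
}}

```text
clock: 16.13
tool_pos: [0.5369, 0.2511, 0.2218]
eef_rot: [0.001, -0.419, 0.908, -0.0]
force: [-0.2, 0.4, 1.4]
gripper_width: 0.0434
finger_force: 61.7
```

Request:
{"method": "send_rows", "body": {
  "moves": [
    [0,0,0.08,0,0],
    [0,0,0.13,0,0],
    [0,0,0.13,0,0],
    [0,0,0.13,0,0],
    [0,0,0.13,0,0],
    [0,0,0.1,0,0],
    [0,0,0,0,0]
  ]
}}

```text
clock: 16.72
tool_pos: [0.5378, 0.2514, 0.4031]
eef_rot: [0.006, -0.419, 0.908, -0.001]
force: [1.5, 1.3, -0.4]
gripper_width: 0.0433
finger_force: 61.7
```

Request:
{"method": "send_rows", "body": {
  "moves": [
    [0.0525,-0.1015,0,-0.0189,0],
    [0.0525,-0.1015,0,-0.0189,0],
    [0.0525,-0.1015,0,-0.0189,0],
    [0.0525,-0.1015,0,-0.0189,0],
    [0.0525,-0.1015,0,-0.0189,0],
    [0.0525,-0.1015,0,-0.0189,0],
    [0.0525,-0.1015,0,-0.0189,0],
    [0.0525,-0.1015,0,-0.0189,0]
  ]
}}

```text
clock: 17.38
tool_pos: [0.642, 0.0467, 0.3952]
eef_rot: [-0.001, 0.045, 0.999, 0.0]
force: [-0.3, 0.7, -1.7]
gripper_width: 0.0433
finger_force: 61.9
```

Request:
{"method": "send_rows", "body": {
  "moves": [
    [0,0,0,0,0],
    [0,0,0,0,0]
  ]
}}

```text
clock: 17.55
tool_pos: [0.6421, 0.0463, 0.3949]
eef_rot: [-0.001, 0.043, 0.999, 0.0]
force: [-0.6, -0.5, -1.7]
gripper_width: 0.0433
finger_force: 61.7
```

Run:
```python
from h import *
s=arm.get_state();print(s["tool_pos"],s["gripper_width"])
w=grab("wrist");a=grab("scene");b=grab("side")
r=rect(b,None,.45,.85,-.2,.2,.108,1000.)
cv2.imwrite("pics/e2.png",np.hstack([cv2.resize(w["color"],(400,300)),cv2.resize(a["color"],(400,300))])[...,::-1])
masks(b,"stage",.108);
for p in(a,b):print([(np.round(x["uv"],0),round(x["score"],2)) for x in nets.place_of(p,"elephant")])
o=[(p,uv(p,"elephant")) for p in(a,b)];print(tri(o))
```

```text
[0.642 0.046 0.395] 0.0433495152322406
stage 0.55 c [653. -20.] size [315. 193.] ang 84.2
[(array([235., 188.]), 0.81)]
[(array([256., 151.]), 0.64)]
[0.659 0.043 0.174]
```

View pics/e2.png

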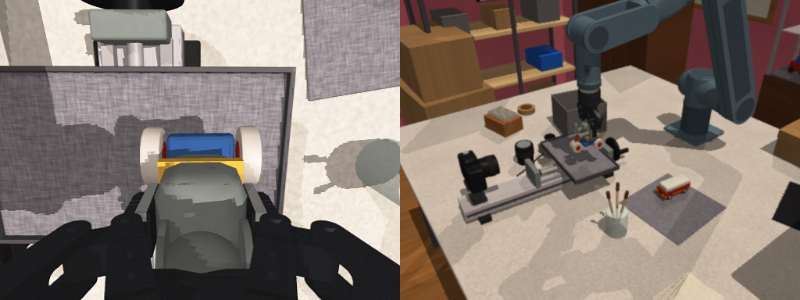

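Elephant is held upright, over the left half of the stage. I lower it.

Request:
{"method": "send_rows", "body": {
  "moves": [
    [0,0,-0.1,0,0],
    [0,0,-0.1,0,0],
    [0,0,-0.06,0,0],
    [0,0,-0.01,0,0],
    [0,0,0,0,0]
  ]
}}

```text
clock: 18.37
tool_pos: [0.6416, 0.0484, 0.3283]
eef_rot: [-0.001, 0.042, 0.999, 0.0]
force: [0.6, -0.6, -1.0]
gripper_width: 0.0436
finger_force: 61.7
```

Request:
{"method": "send_rows", "body": {
  "moves": [
    [0,0,-0.006,0,0],
    [0,0,-0.006,0,0],
    [0,0,0,0,0]
  ]
}}

```text
clock: 18.62
tool_pos: [0.6419, 0.0481, 0.3265]
eef_rot: [0.001, 0.042, 0.999, -0.0]
force: [0.1, -0.4, -1.8]
gripper_width: 0.0436
finger_force: 61.7
```

Request:
{"method": "send_rows", "body": {
  "moves": [
    [0,0,-0.008,0,0],
    [0,0,0,0,0]
  ]
}}

```text
clock: 18.78
tool_pos: [0.6419, 0.0481, 0.3258]
eef_rot: [0.001, 0.042, 0.999, -0.0]
force: [-2.7, 1.1, 6.9]
gripper_width: 0.0431
finger_force: 62.2
```

Request:
{"method": "send_rows", "body": {
  "moves": [
    [0,0,0,0,0.75],
    [0,0,0,0,0.75],
    [0,0,0,0,0.75],
    [0,0,0,0,0.75],
    [0,0,0.1,0,0.75],
    [0,0,0.16,0,0.75],
    [0,0,0.16,0,1],
    [0,0,0.06,0,1]
  ]
}}

```text
clock: 19.45
tool_pos: [0.6423, 0.048, 0.45]
eef_rot: [0.004, 0.042, 0.999, -0.0]
force: [1.3, -0.2, 0.8]
gripper_width: 0.0847
finger_force: 0.0
```

Request:
{"method": "send_rows", "body": {
  "moves": [
    [-0.111,0.1035,0,0.01,1],
    [-0.111,0.1035,0,0.015,1],
    [-0.111,0.1035,0,0,1],
    [-0.111,0.1035,0,0,1],
    [-0.111,0.1035,0,0,1],
    [-0.111,0.1035,-0.05,0,1],
    [-0.111,0.1035,-0.1,0,1],
    [-0.111,0.1035,-0.1,0,1]
  ]
}}

```text
clock: 20.12
tool_pos: [0.423, 0.2517, 0.3857]
eef_rot: [0.001, -0.036, 0.999, 0.0]
force: [0.8, 0.8, -1.0]
gripper_width: 0.0854
finger_force: 0.0
```

Request:
{"method": "send_rows", "body": {
  "moves": [
    [0,0,0,0,1],
    [0,0,0,0,1]
  ]
}}

```text
clock: 20.28
tool_pos: [0.4226, 0.2517, 0.3843]
eef_rot: [-0.001, -0.038, 0.999, -0.0]
force: [1.4, -0.5, 0.1]
gripper_width: 0.0854
finger_force: 0.0
```

Run:
```python
from h import *
s=arm.get_state();print(s["tool_pos"],s["eef_rot"],s["joints"])
w=grab("wrist");a=grab("scene");b=grab("side")
cv2.imwrite("pics/u1.png",np.hstack([cv2.resize(w["color"],(400,300)),cv2.resize(a["color"][100:300,130:397],(400,300))])[...,::-1])
masks(w,"bus",.056)
print([at_z(p,uv(p,"bus"),.004) for p in(w,a,b)])
print("ele",[(at_z(p,uv(p,"elephant"),.108)) for p in(a,b)])
```

```text
[0.423 0.252 0.384] [-0.001 -0.038  0.999 -0.   ] [ 0.31   0.17   1.7   -0.     1.274 -1.336]
bus 0.81 c [421. 268.] size [ 51. 118.] ang 83.6
[array([0.424, 0.268, 0.004]), array([0.423, 0.262, 0.004]), array([0.425, 0.278, 0.004])]
ele [array([0.659, 0.041, 0.108]), array([0.658, 0.056, 0.108])]
```

View pics/u1.png

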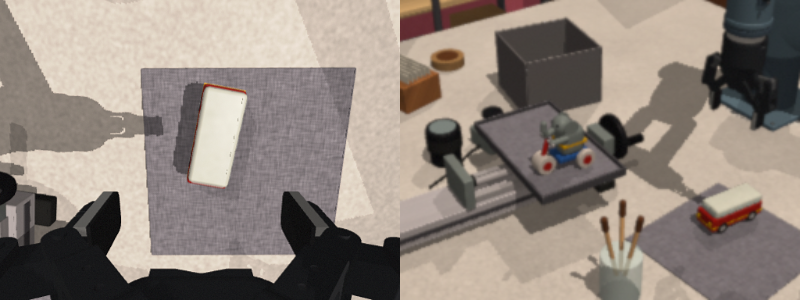

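The elephant stands on the stage. The bus was knocked to about (0.423,0.268), yaw -6°. I make one composite to confirm which end is the nose.

Run:
```python
from h import *
w=grab("wrist");b=grab("side");a=grab("scene")
e=cv2.imread("pics/e1.png")[...,::-1]
def crop(im,X,h,p=None):
    u,v=(proj(p,X) if p else np.array(X)).astype(int);return cv2.resize(im[v-h:v+h,u-h:u+h],(300,300),interpolation=cv2.INTER_CUBIC)
B=[.423,.268,.035]
im=np.vstack([np.hstack([crop(e,(370,110),88),crop(w["color"],B,75,w)]),np.hstack([crop(a["color"],B,26,a),crop(b["color"],B,26,b)])])
cv2.imwrite("pics/n1.png",im[...,::-1])
```

```text
(no output)
```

View pics/n1.png

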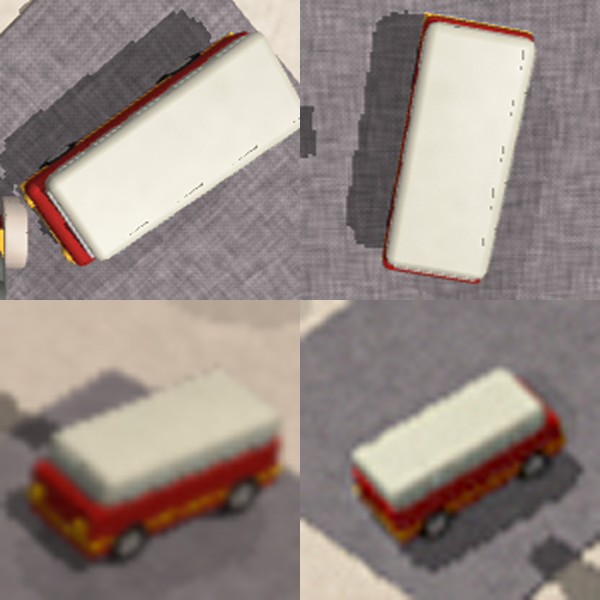

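Scene crop (lower left) shows the bonnet and two lamps at the +x end, so the nose faces +x. I grip the bus.

Request:
{"method": "send_rows", "body": {
  "moves": [
    [-0.004,0.064,-0.1,-0.0135,1],
    [0,0,-0.14,-0.014,1],
    [0,0,-0.14,0,1],
    [0,0,-0.14,0,1],
    [0,0,-0.14,0,1],
    [0,0,-0.096,0,1],
    [0,0,0,0,1]
  ]
}}

```text
clock: 21.47
tool_pos: [0.4212, 0.2659, 0.1919]
eef_rot: [-0.004, 0.05, 0.999, -0.002]
force: [-0.6, 0.0, -0.5]
gripper_width: 0.0854
finger_force: 0.0
```

Request:
{"method": "send_rows", "body": {
  "moves": [
    [0,0,0,0,0],
    [0,0,0,0,0],
    [0,0,0,0,0],
    [0,0,0,0,0],
    [0,0,0,0,0]
  ]
}}

```text
clock: 21.88
tool_pos: [0.4245, 0.2672, 0.1987]
eef_rot: [0.002, 0.05, 0.999, 0.001]
force: [-0.4, -0.7, 8.0]
gripper_width: 0.0486
finger_force: 62.3
```

Request:
{"method": "send_rows", "body": {
  "moves": [
    [0,0,0.08,0,0],
    [0,0,0.15,0,0],
    [0,0,0.15,0,0],
    [0,0,0.15,0,0],
    [0,0,0.15,0,0],
    [0,0,0.15,0,0],
    [0,0,0.15,0,0],
    [0,0,0.15,0,0]
  ]
}}

```text
clock: 22.55
tool_pos: [0.4223, 0.2664, 0.482]
eef_rot: [0.001, 0.05, 0.999, 0.0]
force: [1.7, 0.4, -1.1]
gripper_width: 0.0486
finger_force: 63.1
```

Request:
{"method": "send_rows", "body": {
  "moves": [
    [0.08,-0.1295,0,0,0],
    [0.08,-0.1295,0,0,0],
    [0.08,-0.1295,0,0,0],
    [0.08,-0.1295,0,0,0],
    [0.08,-0.1295,0,0,0],
    [0.08,-0.1295,0,0,0],
    [0.08,-0.1295,0,0,0],
    [0.08,-0.1295,0,0,0]
  ]
}}

```text
clock: 23.22
tool_pos: [0.5835, 0.006, 0.48]
eef_rot: [0.001, 0.05, 0.999, -0.0]
force: [0.6, 0.1, -1.4]
gripper_width: 0.0488
finger_force: 63.1
```

Request:
{"method": "send_rows", "body": {
  "moves": [
    [0.08,-0.1295,0,0,0],
    [0.08,-0.1295,0,0,0],
    [0.08,-0.1295,0,0,0],
    [0,0,0,0,0],
    [0,0,-0.15,0,0],
    [0,0,-0.15,0,0],
    [0,0,-0.15,0,0],
    [0,0,0,0,0]
  ]
}}

```text
clock: 23.88
tool_pos: [0.6407, -0.0887, 0.3583]
eef_rot: [-0.007, 0.05, 0.999, 0.002]
force: [-1.6, 1.2, -2.9]
gripper_width: 0.0487
finger_force: 63.0
```

Run:
```python
from h import *
s=arm.get_state();print(s["tool_pos"],s["eef_rot"],s["gripper_width"],s["joints"])
a=grab("scene");b=grab("side");w=grab("wrist")
for t in("bus","elephant"):
    L=[(p,nets.place_of(p,t)) for p in(a,b)];print(t,[len(l) for _,l in L]);
    if all(l for _,l in L):print(tri([(p,l[0]["uv"]) for p,l in L]))
masks(w,"bus",.2)
```

```text
[ 0.641 -0.089  0.358] [-0.007  0.05   0.999  0.002] 0.04873030804201627 [-0.31   0.467  1.344  0.     1.345 -1.78 ]
bus [1, 1]
[ 0.441 -0.359 -0.037]
elephant [1, 1]
[0.659 0.042 0.105]
```

Request:
{"method": "send_rows", "body": {
  "moves": [
    [0,0,-0.12,0,0],
    [0,0,-0.1,0,0],
    [0,0,-0.03,0,0],
    [0,0,0,0,0],
    [0,0,0,0,0]
  ]
}}

```text
clock: 24.7
tool_pos: [0.6436, -0.0894, 0.305]
eef_rot: [0.001, 0.05, 0.999, -0.0]
force: [0.5, -0.4, -1.7]
gripper_width: 0.0487
finger_force: 63.2
```

Request:
{"method": "send_rows", "body": {
  "moves": [
    [0,0,-0.008,0,0],
    [0,0,-0.004,0,0],
    [0,0,0,0,0]
  ]
}}

```text
clock: 24.95
tool_pos: [0.6438, -0.0895, 0.3028]
eef_rot: [0.001, 0.05, 0.999, -0.0]
force: [-1.9, 0.0, 4.4]
gripper_width: 0.0487
finger_force: 63.9
```

Request:
{"method": "send_rows", "body": {
  "moves": [
    [0,0,0,0,1],
    [0,0,0,0,1],
    [0,0,0,0,1],
    [0,0,0,0,1],
    [0,0,0.1,0,1],
    [0,0,0.16,0,1],
    [0,0,0.16,0,1],
    [0,0,0.16,0,1]
  ]
}}

```text
clock: 25.62
tool_pos: [0.6431, -0.0893, 0.447]
eef_rot: [-0.001, 0.05, 0.999, 0.0]
force: [1.4, -0.8, 0.1]
gripper_width: 0.0853
finger_force: 0.0
```

Request:
{"method": "send_rows", "body": {
  "moves": [
    [-0.147,0.056,0,0,1],
    [-0.147,0.056,0,0,1],
    [-0.147,0.056,0,0,1],
    [-0.147,0.056,-0.05,0,1],
    [-0.147,0.056,-0.05,0,1],
    [0,0,0,0,1],
    [0,0,0,0,1]
  ]
}}

```text
clock: 26.2
tool_pos: [0.457, -0.0182, 0.4198]
eef_rot: [-0.002, 0.05, 0.999, 0.0]
force: [0.4, -0.5, 0.7]
gripper_width: 0.0853
finger_force: 0.0
```

```bash
cat > st.py <<'E'
from h import *
s=arm.get_state();print(s["clock"],s["tool_pos"],s["eef_rot"],s["joints"][[0,5]])
a=grab("scene");b=grab("side");w=grab("wrist")
for t in("bus","elephant","crank","stage"):
    L=[(k,p,x) for k,p in(("a",a),("b",b),("w",w)) for x in nets.place_of(p,t)[:1]]
    for k,p,x in L: print(t,k,np.round(x["uv"],0),round(x["score"],2),at_z(p,x["uv"],{"crank":.08}.get(t,.108)))
    for i in range(len(L)):
        for j in range(i): print("  tri",L[j][0]+L[i][0],tri([L[i][1:2]+(L[i][2]["uv"],),L[j][1:2]+(L[j][2]["uv"],)]))
masks(w,"crank",.1,2)
E
python3 st.py
python3 - <<'E'
import sys; sys.path.insert(0,".")
import os; os.chdir(".")
from h import *
w=grab("wrist");a=grab("scene")
r=np.hstack([cv2.resize(w["color"],(400,300)),cv2.resize(a["color"][120:270,150:350],(400,300))]);cv2.imwrite("pics/c1.png",r[...,::-1])
E
```

```text
26.2 [ 0.457 -0.018  0.42 ] [-0.002  0.05   0.999  0.   ] [-0.285 -1.756]
bus a [216. 186.] 0.95 [ 0.646 -0.09   0.108]
bus b [286. 187.] 0.61 [ 0.648 -0.098  0.108]
  tri ab [ 0.646 -0.096  0.106]
elephant a [238. 206.] 0.82 [0.653 0.036 0.108]
elephant b [258. 164.] 0.86 [0.661 0.043 0.108]
elephant w [345. 365.] 0.98 [0.658 0.048 0.108]
  tri ab [0.657 0.041 0.112]
  tri aw [0.656 0.045 0.113]
  tri bw [0.669 0.051 0.096]
crank a [286. 193.] 0.44 [0.467 0.031 0.08 ]
crank b [225. 226.] 0.45 [ 0.416 -0.048  0.08 ]
crank w [260. 131.] 0.84 [ 0.424 -0.014  0.08 ]
  tri ab [ 0.43  -0.021  0.039]
  tri aw [ 0.427 -0.014  0.041]
  tri bw [ 0.434 -0.017  0.029]
stage a [226. 198.] 0.65 [ 0.659 -0.017  0.108]
stage b [270. 173.] 0.55 [ 0.658 -0.016  0.108]
  tri ab [ 0.658 -0.017  0.108]
crank 0.81 c [438. -16.] size [17. 68.] ang 84.8
crank 0.48 c [593. -36.] size [ 90. 236.] ang 1.7
```

View pics/c1.png

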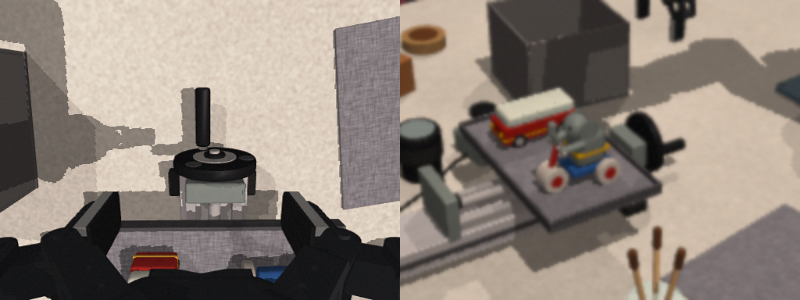

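Bus and elephant both stand on the stage with noses to the camera (right crop (530,115), (580,155)). The handle (left crop (203,118)) hangs near the bottom, at z≈0.04. I refine its position.

Run:
```python
from h import *
w=grab("wrist");b=grab("side")
for n,p in(("w",w),("b",b)):
    for z in(.043,):
        masks(p,"crank",z,2); masks(p,"wheel",z,2)
m=nets.cut_out(w,"crank")[0]["pixels"];v,u=np.nonzero(m);print(u.min(),u.max(),v.min(),v.max())
for r in range(v.min(),v.max()+1,12):
    c=u[v==r];print(r,c.min(),c.max(),at_z(w,[c.mean(),r],.043))
g=cv2.cvtColor(w["color"],cv2.COLOR_RGB2GRAY);print([ (r,np.where(g[r,225:300]<50)[0][[0,-1]]+225 if (g[r,225:300]<50).any() else None) for r in range(100,230,10)])
# axis line under stage from carriage geometry
L=np.array([.652,-.0215]);d=np.array([np.cos(.087),-np.sin(.087)]);print("axis y at .43",L+d*((.43-L[0])/d[0]))
```

```text
crank 0.9 c [447. -16.] size [19. 81.] ang 84.8
wheel 0.66 c [484. -19.] size [138.  99.] ang 28.8
crank 0.34 c [ 400. -355.] size [92. 60.] ang 2.6
wheel 0.78 c [494.   0.] size [159.  84.] ang 34.4
wheel 0.34 c [ 773. -243.] size [140.  83.] ang 27.2
249 268 112 191
112 258 266 [ 0.407 -0.009  0.043]
124 249 268 [ 0.418 -0.014  0.043]
136 250 268 [ 0.43  -0.014  0.043]
148 250 268 [ 0.442 -0.016  0.043]
160 250 268 [ 0.454 -0.017  0.043]
172 250 268 [ 0.466 -0.018  0.043]
184 251 267 [ 0.479 -0.019  0.043]
[(100, None), (110, None), (120, array([250, 268])), (130, array([250, 268])), (140, array([250, 268])), (150, array([250, 268])), (160, array([251, 268])), (170, array([251, 268])), (180, array([251, 268])), (190, array([250, 296])), (200, array([225, 287])), (210, array([225, 299])), (220, array([225, 299]))]
axis y at .43 [ 0.43  -0.002]
```

Request:
{"method": "send_rows", "body": {
  "moves": [
    [-0.1,0.012,-0.08,0,0.6],
    [-0.024,0.004,-0.14,0,0.6],
    [0,0,-0.14,0,0.6],
    [0,0,-0.14,0,0.6],
    [0,0,-0.14,0,0.6],
    [0,0,-0.14,0,0.6],
    [0,0,-0.11,0,0.6],
    [0,0,0,0,0.6]
  ]
}}

```text
clock: 28.12
tool_pos: [0.4264, -0.0148, 0.1942]
eef_rot: [-0.005, 0.05, 0.999, 0.001]
force: [0.0, -0.1, -0.0]
gripper_width: 0.0511
finger_force: 0.0
```

Request:
{"method": "send_rows", "body": {
  "moves": [
    [0,0,0,0,0.6],
    [0,0,0,0,0],
    [0,0,0,0,0],
    [0,0,0,0,0],
    [0,0,0,0,0],
    [0,0,0,0,0],
    [0,0,0,0,0]
  ]
}}

```text
clock: 28.7
tool_pos: [0.4296, -0.0155, 0.2003]
eef_rot: [0.002, 0.05, 0.999, -0.0]
force: [-0.6, 2.2, 5.5]
gripper_width: 0.018
finger_force: 58.3
```

Request:
{"method": "send_rows", "body": {
  "moves": [
    [0.002,0.026,-0.006,0,0],
    [0.002,0.026,-0.003,0,0],
    [0.0036,0.0414,0.0055,0,0],
    [0.0034,0.0386,0.016,0,0],
    [0,0,0,0,0]
  ]
}}

```text
clock: 29.12
tool_pos: [0.4327, 0.0188, 0.2027]
eef_rot: [0.002, 0.05, 0.999, 0.0]
force: [4.5, 1.7, 0.9]
gripper_width: 0.0184
finger_force: 59.4
```

Run:
```python
from h import *
s=arm.get_state();print(s["tool_pos"],s["force"],s["ft_torque"],s["gripper_width"])
```

```text
[0.433 0.019 0.203] [4.534 1.699 0.861] [ 0.408 -0.75   0.097] 0.01838860048336571
```

Request:
{"method": "send_rows", "body": {
  "moves": [
    [0.0029,0.0331,0.0254,0,0],
    [0.0022,0.0254,0.0331,0,0],
    [0.0014,0.016,0.0386,0,0],
    [0.0005,0.0055,0.0414,0,0],
    [-0.0005,-0.0055,0.0414,0,0],
    [-0.0014,-0.016,0.0386,0,0],
    [-0.0022,-0.0254,0.0331,0,0],
    [-0.0029,-0.0331,0.0254,0,0]
  ]
}}

```text
clock: 29.78
tool_pos: [0.4326, 0.0186, 0.2723]
eef_rot: [0.003, 0.05, 0.999, 0.001]
force: [7.1, 5.2, 0.1]
gripper_width: 0.0181
finger_force: 60.0
```

Request:
{"method": "send_rows", "body": {
  "moves": [
    [-0.0034,-0.0386,0.016,0,0],
    [-0.0036,-0.0414,0.0055,0,0],
    [-0.0036,-0.0414,-0.0055,0,0],
    [-0.0034,-0.0386,-0.016,0,0]
  ]
}}

```text
clock: 30.12
tool_pos: [0.4288, -0.0222, 0.2716]
eef_rot: [0.002, 0.05, 0.999, 0.001]
force: [9.4, 7.5, -6.8]
gripper_width: 0.0183
finger_force: 59.4
```

Request:
{"method": "send_rows", "body": {
  "moves": [
    [0.001,-0.0331,-0.0254,0,0],
    [-0.001,-0.0254,-0.0331,0,0],
    [-0.002,-0.0214,-0.08,0,0],
    [0.002,0.0214,-0.08,0,0],
    [0.005,0.0586,-0.0586,0,0],
    [0.007,0.08,-0.0214,0,0]
  ]
}}

```text
clock: 30.62
tool_pos: [0.4314, -0.0019, 0.1964]
eef_rot: [0.001, 0.051, 0.999, 0.0]
force: [-4.5, -2.3, 33.8]
gripper_width: 0.0178
finger_force: 64.1
```

Request:
{"method": "send_rows", "body": {
  "moves": [
    [0.007,0.08,0.0214,0,0],
    [0.005,0.0586,0.0586,0,0],
    [0.002,0.0214,0.08,0,0]
  ]
}}

```text
clock: 30.87
tool_pos: [0.4351, 0.0393, 0.236]
eef_rot: [0.001, 0.05, 0.999, 0.001]
force: [5.9, -8.3, -3.9]
gripper_width: 0.0182
finger_force: 60.2
```

Request:
{"method": "send_rows", "body": {
  "moves": [
    [-0.0005,-0.0055,0.0444,0,0],
    [-0.0014,-0.016,0.0386,0,0],
    [-0.0022,-0.0254,0.0331,0,0],
    [-0.0029,-0.0331,0.0254,0,0],
    [-0.0034,-0.0386,0.016,0,0],
    [-0.0036,-0.0414,0.0055,0,0],
    [-0.0036,-0.0414,-0.0055,0,0],
    [-0.0034,-0.0386,-0.016,0,0]
  ]
}}

```text
clock: 31.53
tool_pos: [0.4293, -0.0223, 0.2717]
eef_rot: [0.001, 0.05, 0.999, 0.001]
force: [6.5, 8.3, -7.6]
gripper_width: 0.0184
finger_force: 60.2
```

Request:
{"method": "send_rows", "body": {
  "moves": [
    [-0.0029,-0.0331,-0.0254,0,0],
    [-0.0022,-0.0254,-0.0331,0,0],
    [-0.0014,-0.016,-0.0386,0,0],
    [-0.0005,-0.0055,-0.0414,0,0],
    [0.0005,0.0055,-0.0414,0,0],
    [0.0014,0.016,-0.0386,0,0],
    [0.0022,0.0254,-0.0331,0,0],
    [0.0029,0.0331,-0.0254,0,0]
  ]
}}

```text
clock: 32.2
tool_pos: [0.4295, -0.0217, 0.2027]
eef_rot: [0.001, 0.051, 0.999, 0.001]
force: [0.0, 7.4, 18.9]
gripper_width: 0.0182
finger_force: 63.0
```

Request:
{"method": "send_rows", "body": {
  "moves": [
    [0.0034,0.0386,-0.016,0,0],
    [0.0036,0.0414,-0.0055,0,0],
    [0.0036,0.0414,0.0055,0,0],
    [0.0034,0.0386,0.016,0,0],
    [0.0029,0.0331,0.0254,0,0],
    [0.0022,0.0254,0.0331,0,0],
    [0.0014,0.016,0.0386,0,0],
    [0.0005,0.0055,0.0414,0,0]
  ]
}}

```text
clock: 32.87
tool_pos: [0.435, 0.0388, 0.237]
eef_rot: [0.001, 0.05, 0.999, 0.001]
force: [6.1, 2.6, -4.6]
gripper_width: 0.0178
finger_force: 60.5
```

Request:
{"method": "send_rows", "body": {
  "moves": [
    [-0.0005,-0.0055,0.0434,0,0],
    [-0.0014,-0.016,0.0386,0,0],
    [-0.0022,-0.0254,0.0331,0,0],
    [-0.0029,-0.0331,0.0254,0,0],
    [-0.0034,-0.0386,0.016,0,0],
    [-0.0036,-0.0414,0.0055,0,0],
    [-0.0036,-0.0414,-0.0055,0,0],
    [-0.0034,-0.0386,-0.016,0,0]
  ]
}}

```text
clock: 33.53
tool_pos: [0.4294, -0.0221, 0.2719]
eef_rot: [0.001, 0.051, 0.999, 0.001]
force: [8.8, 8.9, -9.2]
gripper_width: 0.0177
finger_force: 60.2
```

Request:
{"method": "send_rows", "body": {
  "moves": [
    [-0.0029,-0.0331,-0.0254,0,0],
    [-0.0022,-0.0254,-0.0331,0,0],
    [-0.0014,-0.016,-0.0386,0,0],
    [-0.0005,-0.0055,-0.0414,0,0],
    [0.0005,0.0055,-0.0414,0,0],
    [0.0014,0.016,-0.0386,0,0],
    [0.0022,0.0254,-0.0331,0,0],
    [0.0029,0.0331,-0.0254,0,0]
  ]
}}

```text
clock: 34.2
tool_pos: [0.4295, -0.0218, 0.203]
eef_rot: [0.001, 0.051, 0.999, 0.001]
force: [-0.2, 5.3, 13.9]
gripper_width: 0.0182
finger_force: 62.4
```

Request:
{"method": "send_rows", "body": {
  "moves": [
    [0.0034,0.0386,-0.016,0,0],
    [0.0036,0.0414,-0.0055,0,0],
    [0.0036,0.0414,0.0055,0,0],
    [0.0034,0.0386,0.016,0,0],
    [0.0029,0.0331,0.0254,0,0],
    [0.0022,0.0254,0.0331,0,0],
    [0.0014,0.016,0.0386,0,0],
    [0.0005,0.0055,0.0414,0,0]
  ]
}}

```text
clock: 34.87
tool_pos: [0.435, 0.0389, 0.2376]
eef_rot: [0.001, 0.05, 0.999, 0.001]
force: [5.9, 1.1, -4.7]
gripper_width: 0.0178
finger_force: 60.5
```

```bash
python3 st.py
```

```text
34.8667 [0.435 0.039 0.238] [0.001 0.05  0.999 0.001] [-0.168 -1.64 ]
bus a [197. 192.] 0.95 [ 0.71  -0.099  0.108]
bus b [300. 177.] 0.74 [ 0.715 -0.101  0.108]
  tri ab [ 0.712 -0.101  0.109]
elephant a [217. 216.] 0.65 [0.728 0.041 0.108]
elephant b [270. 156.] 0.83 [0.717 0.04  0.108]
  tri ab [0.723 0.04  0.104]
crank a [296. 194.] 0.39 [0.446 0.053 0.08 ]
crank b [212. 208.] 0.47 [0.435 0.034 0.08 ]
crank w [257. 263.] 0.95 [0.434 0.039 0.08 ]
  tri ab [0.438 0.041 0.071]
  tri aw [0.437 0.04  0.071]
  tri bw [0.438 0.038 0.073]
stage a [207. 206.] 0.68 [ 0.725 -0.015  0.108]
stage b [280. 163.] 0.62 [ 0.715 -0.012  0.108]
  tri ab [ 0.721 -0.014  0.106]
crank 0.91 c [431.  39.] size [17. 56.] ang 84.8
```

Request:
{"method": "send_rows", "body": {
  "moves": [
    [-0.0005,-0.0055,0.0424,0,0],
    [-0.0014,-0.016,0.0386,0,0],
    [-0.0022,-0.0254,0.0331,0,0],
    [-0.0029,-0.0331,0.0254,0,0],
    [-0.0034,-0.0386,0.016,0,0],
    [-0.0036,-0.0414,0.0055,0,0],
    [-0.0036,-0.0414,-0.0055,0,0],
    [-0.0034,-0.0386,-0.016,0,0]
  ]
}}

```text
clock: 36.33
tool_pos: [0.4294, -0.022, 0.272]
eef_rot: [0.001, 0.051, 0.999, 0.001]
force: [8.5, 8.7, -8.7]
gripper_width: 0.0178
finger_force: 60.2
```

Request:
{"method": "send_rows", "body": {
  "moves": [
    [-0.0029,-0.0331,-0.0254,0,0],
    [-0.0022,-0.0254,-0.0331,0,0],
    [-0.0014,-0.016,-0.0386,0,0],
    [0,0,0,0,0]
  ]
}}

```text
clock: 36.67
tool_pos: [0.4278, -0.0403, 0.2465]
eef_rot: [0.0, 0.051, 0.999, 0.002]
force: [8.9, 7.9, -5.5]
gripper_width: 0.0181
finger_force: 60.6
```

Request:
{"method": "send_rows", "body": {
  "moves": [
    [-0.0002,-0.003,-0.022,0,0],
    [-0.0002,-0.002,-0.02,0,0],
    [0,0,0,0,0]
  ]
}}

```text
clock: 36.92
tool_pos: [0.4277, -0.0411, 0.2375]
eef_rot: [0.001, 0.051, 0.999, 0.001]
force: [3.3, 8.2, 6.2]
gripper_width: 0.0181
finger_force: 61.9
```

Request:
{"method": "send_rows", "body": {
  "moves": [
    [0,0,-0.01,0,0],
    [0,0,0,0,0]
  ]
}}

```text
clock: 37.08
tool_pos: [0.4277, -0.0411, 0.2368]
eef_rot: [0.001, 0.05, 0.999, 0.001]
force: [-3.2, 10.5, 26.9]
gripper_width: 0.0181
finger_force: 64.2
```

Request:
{"method": "send_rows", "body": {
  "moves": [
    [0,0,-0.01,0,0],
    [0,0,0,0,0]
  ]
}}

```text
clock: 37.25
tool_pos: [0.4277, -0.0411, 0.236]
eef_rot: [0.001, 0.05, 0.999, 0.001]
force: [-8.9, 12.2, 48.1]
gripper_width: 0.018
finger_force: 66.5
```

The stop is felt (48 N builds with no motion). I back off, release, and go to the plunger.

Request:
{"method": "send_rows", "body": {
  "moves": [
    [0,0,0.014,0,0],
    [0,0,0.002,0,0],
    [0,0,0,0,0.6],
    [0,0,0,0,0.6],
    [0,0,0,0,0.6],
    [0,0,0,0,0.6]
  ]
}}

```text
clock: 37.75
tool_pos: [0.4269, -0.0422, 0.2359]
eef_rot: [-0.001, 0.05, 0.999, 0.0]
force: [-0.2, 0.5, 0.2]
gripper_width: 0.0514
finger_force: 0.0
```

Request:
{"method": "send_rows", "body": {
  "moves": [
    [0,0,0.1,0,0.6],
    [0,0,0.15,0,0.6],
    [0,0,0.15,0,0.6],
    [0,0,0.15,0,0.6],
    [0,0,0.1,0,0.6],
    [0,0,0,0,0.6]
  ]
}}

```text
clock: 38.25
tool_pos: [0.4286, -0.0428, 0.4042]
eef_rot: [0.005, 0.05, 0.999, -0.002]
force: [0.7, -0.2, -0.9]
gripper_width: 0.0515
finger_force: 0.0
```

```bash
python3 st.py
python3 - <<'E'
from h import *
a=grab("scene");b=grab("side")
# gap stage edge / buffers, plunger
L=[(p,nets.place_of(p,"plunger_top")) for p in(a,b)]
print([(np.round(at_z(p,x["uv"],.085),3),round(x["score"],2)) for p,l in L for x in l[:2]])
masks(b,"stage",.108,1);masks(a,"stage",.108,1)
E
```

```text
38.25 [ 0.429 -0.043  0.404] [ 0.005  0.05   0.999 -0.002] [-0.36 -1.83]
bus b [302. 177.] 0.79 [ 0.721 -0.106  0.108]
elephant a [212. 217.] 0.94 [0.743 0.039 0.108]
elephant b [272. 154.] 0.88 [0.728 0.036 0.108]
  tri ab [0.736 0.037 0.103]
crank a [280. 182.] 0.53 [ 0.444 -0.029  0.08 ]
crank b [229. 221.] 0.42 [ 0.436 -0.044  0.08 ]
crank w [260. 176.] 0.84 [ 0.426 -0.04   0.08 ]
  tri ab [ 0.438 -0.039  0.073]
  tri aw [ 0.43  -0.042  0.068]
  tri bw [ 0.431 -0.042  0.079]
stage a [203. 203.] 0.85 [ 0.726 -0.035  0.108]
stage b [286. 159.] 0.56 [ 0.742 -0.012  0.108]
  tri ab [ 0.734 -0.019  0.119]
crank 0.58 c [439. -42.] size [20. 78.] ang 84.9
[(array([ 0.651, -0.248,  0.085]), 0.54), (array([ 0.645, -0.246,  0.085]), 0.62)]
stage 0.93 c [729. -27.] size [309. 192.] ang 84.1
stage 0.75 c [726. -24.] size [320. 192.] ang 84.2
```

Request:
{"method": "send_rows", "body": {
  "moves": [
    [0.1095,-0.101,0,0,0],
    [0.1095,-0.101,0,0,0],
    [0.1095,-0.101,0,0,0],
    [0.1095,-0.101,0,0,0],
    [0.1095,-0.101,0,0,0],
    [0.1095,-0.101,0,0,0],
    [0.1095,-0.101,0,0,0],
    [0.1095,-0.101,0,0,0]
  ]
}}

```text
clock: 40.02
tool_pos: [0.6475, -0.2455, 0.3986]
eef_rot: [-0.0, 0.05, 0.999, 0.0]
force: [0.8, -0.0, 1.1]
gripper_width: 0.0001
finger_force: 0.0
```

Request:
{"method": "send_rows", "body": {
  "moves": [
    [0,0,-0.12,0,0],
    [0,0,-0.14,0,0],
    [0,0,-0.14,0,0],
    [0,0,-0.08,0,0],
    [0,0,0,0,0],
    [0,0,0,0,0]
  ]
}}

```text
clock: 40.52
tool_pos: [0.6462, -0.2441, 0.2777]
eef_rot: [-0.001, 0.05, 0.999, 0.001]
force: [0.0, 0.1, 0.6]
gripper_width: 0.0002
finger_force: 0.0
```

Contact is expected at 0.258 and the bottom at 0.244.

Request:
{"method": "send_rows", "body": {
  "moves": [
    [0,0,-0.06,0,0],
    [0,0,-0.04,0,0],
    [0,0,-0.02,0,0],
    [0,0,0,0,0]
  ]
}}

```text
clock: 40.85
tool_pos: [0.6472, -0.2447, 0.2504]
eef_rot: [0.002, 0.05, 0.999, -0.001]
force: [1.8, -0.4, 5.6]
gripper_width: -0.0002
finger_force: 2.5
```

Request:
{"method": "send_rows", "body": {
  "moves": [
    [0,0,-0.016,0,0],
    [0,0,0,0,0]
  ]
}}

```text
clock: 41.02
tool_pos: [0.6471, -0.2447, 0.247]
eef_rot: [0.002, 0.05, 0.999, -0.001]
force: [1.6, -0.1, 5.5]
gripper_width: 0.0001
finger_force: 3.0
```

Request:
{"method": "send_rows", "body": {
  "moves": [
    [0,0,-0.012,0,0],
    [0,0,0,0,0],
    [0,0,0,0,0]
  ]
}}

```text
clock: 41.27
tool_pos: [0.6471, -0.2446, 0.2447]
eef_rot: [0.002, 0.05, 0.999, -0.001]
force: [-0.0, -0.3, 6.9]
gripper_width: 0.0001
finger_force: 3.4
```

Request:
{"method": "send_rows", "body": {
  "moves": [
    [0,0,-0.008,0,0],
    [0,0,0,0,0],
    [0,0,0,0,0]
  ]
}}

```text
clock: 41.52
tool_pos: [0.6471, -0.2446, 0.2444]
eef_rot: [0.002, 0.05, 0.999, -0.001]
force: [-1.8, 1.0, 14.6]
gripper_width: 0.0
finger_force: 7.2
```

The plunger is bottomed: 14.6 N and no further travel. I hold briefly, rise clear, check and hand in.

Request:
{"method": "send_rows", "body": {
  "moves": [
    [0,0,0,0,0],
    [0,0,0,0,0],
    [0,0,0.05,0,0],
    [0,0,0.1,0,0],
    [0,0,0.15,0,0],
    [0,0,0.15,0,0],
    [0,0,0.15,0,0],
    [0,0,0,0,0]
  ]
}}

```text
clock: 42.18
tool_pos: [0.6472, -0.2445, 0.4007]
eef_rot: [0.007, 0.05, 0.999, -0.003]
force: [-0.2, -0.4, 1.7]
gripper_width: 0.0002
finger_force: 0.0
```

```bash
python3 st.py
python3 - <<'E'
from h import *
b=grab("side");masks(b,"foam1",.03,3)
a=grab("scene")
for t in("spare_lens","brush_jar"):print(t,[tuple(np.round(at_z(p,uv(p,t),0),3)) for p in(a,b)])
E
```

```text
42.1833 [ 0.647 -0.245  0.401] [ 0.007  0.05   0.999 -0.003] [-0.522 -1.993]
bus a [192. 193.] 0.75 [ 0.724 -0.103  0.108]
bus b [220. 143.] 0.67 [0.641 0.212 0.108]
bus w [450. 257.] 0.79 [ 0.72  -0.095  0.108]
  tri ab [0.696 0.096 0.191]
  tri aw [ 0.723 -0.097  0.11 ]
  tri bw [-0.005 -0.706  1.247]
elephant a [214. 216.] 0.62 [0.733 0.036 0.108]
elephant b [272. 155.] 0.72 [0.725 0.038 0.108]
  tri ab [0.73  0.037 0.106]
crank a [284. 178.] 0.6 [ 0.414 -0.04   0.08 ]
crank b [228. 221.] 0.68 [ 0.433 -0.041  0.08 ]
  tri ab [ 0.425 -0.039  0.085]
stage a [202. 203.] 0.66 [ 0.727 -0.04   0.108]
stage b [285. 161.] 0.62 [ 0.735 -0.018  0.108]
  tri ab [ 0.732 -0.025  0.117]
foam1 0.85 c [ 406. -350.] size [92. 60.] ang 4.2
foam1 0.66 c [ 402. -404.] size [37. 90.] ang 88.4
foam1 0.6 c [719. 303.] size [137.  74.] ang 47.3
spare_lens [(np.float64(0.762), np.float64(-0.238), np.float64(0.0)), (np.float64(0.77), np.float64(-0.241), np.float64(0.0))]
brush_jar [(np.float64(0.714), np.float64(0.292), np.float64(0.0)), (np.float64(0.719), np.float64(0.297), np.float64(0.0))]
```

```bash
python3 -c "from h import *; print(job_done())"
```

```text
the job is handed in; nothing more can be done
None
```

The job is handed in, with no verdict returned: both foam pieces are in the bin, the elephant and bus (no duck was there) stand on the stage noses to the camera, the stage is wound to its stop, the plunger was pressed right down and released, and the lens and jar are where they started.

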